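# Fit the ejector rod into its guide block

### The arm

A 6-joint arm with a two-finger parallel gripper is mounted at the origin on a cart in front of the work surface, level with it; the furniture and walls round the work are solid. World frame = base frame: x ahead of the robot, y to its left, z up, the work surface at z = 0. Lengths are in m, angles in rad, forces in N, time in s.
With the tool pointing down it reaches from about 0.225 to 0.875 m from the base axis. Payload 3.4 kg.
Tool frame: the origin (TCP) lies at the very end of the fingers, on their centre line; the grasp point (between the pads) lies 19 mm behind it (manip.hold_point_z is the distance from the TCP to the grasp point, in m); z points along the fingers, x is the direction in which the jaws open and shut, and the axes are right-handed (so a half turn about z gives the same grasp; the last joint's range is limited). The gripper opens to 85 mm and grips with 20 to 120 N. Pads are 22 mm wide; open, the fingers measure 114 mm over their backs; the gripper's body (76 mm by 85 mm) begins 54 mm behind the grasp point. The pads swing forward as they close: fully open they stand 13 mm farther back than shut.
Start: joints at [1.104, 0.276, 1.505, -0, 1.361, -0.121], TCP at [0.195, 0.541, 0.231] pointing down, gripper open.
Joint ranges: [-2.89, 2.89], [-0.75, 2.08], [0.22, 2.7], [-1.18, 4.32], [0.11, 2.71], [-2.7, 2.7]. Speed limits (rad/s): [2.57, 2.57, 3.14, 3.14, 3.14, 3.14].

### API

Orientations are given as a unit quaternion [w, x, y, z].
In Python, from rig import manip gives the robot as it stands.
- The arm moves only by the tool apply_moves, never from a script. Its argument "commands" is one flat list of numbers, 6 for each row, row after row: the shift along the tool's x, y, z normalised to -1 to 1, where 1 is 0.03 m, then the turn, a rotation vector about the tool's x, y, z normalised to -1 to 1, where 1 is 0.15 rad. A call has 1 to 20 rows; each row shifts and turns the commanded pose from where the row before left it, along the tool's axes as they then stand; what a row does not reach is not made up. A row lasts 1/10 s, in which the tool goes at most 50 mm and 8.59 degrees, less where a joint would pass 70% of its speed; a pose out of reach is approached as far as the arm can. A call with a number of a shift or a turn outside -1 to 1 is refused whole. A call with a gripper value outside its range is refused whole. "jaw" is the opening, from -1 (shut) to 1 (fully open), set as the call begins (left out, the last holds). The fingers move at their own pace and stop on an object; "newtons" is the grip in N (left out, the last holds). Time passes only in rows, so rows that do not move let the fingers close. It gives the time, the measured TCP pose, the force and the opening at its end, in the units of the state.
- manip.get_state(): the state, without advancing time (a new reading comes with each control period).
- manip.get_image(name): name is "scene" or "top"; returns a dict with "frame" (420x560x3 uint8, red, green, blue), "fx", "fy", "cx", "cy" (pixels), "extrinsics" (4x4, takes a point from camera to world coordinates). Camera axes: x right, y up, looking along -z (the intrinsics and any distortion apply to the point x, -y, -z); pixel columns grow to the right and rows downward; lengths in m; the calibration is good to about 2 mm. A picture is of the moment at which its call begins. There is no depth.
- manip.sign_off(): hands the job in, once; it reports no verdict.
The state is a dict: "clock": time; "qpos": joint angles; "qd": joint speeds; "effort": joint torques, N m; "position": TCP position; "ee_rot": TCP orientation; "contact_force": force on the tool from outside, world axes, zero at the start; "moment": the same for the moment, N m; "width": finger opening in m.
Only numpy, scipy, OpenCV 4.12 (cv2) and the standard library are available. Lean on these libraries where they do the work, as an engineer would, in place of code of your own. Each camera call takes 0.05 s, during which the arm holds its last target. There are 200 camera calls.

### The job

Fit the thinner of the two steel rods from the cradle into the ejector guide block: hold it by its plain shaft near the middle, find the bore by feel (its housing may be clamped a little to one side on its foot) and push the nose partway into the bronze bush, let go, take the rod again by the ringed grip behind its collar and push it fully home, until the collar sits on the bush and the spring plunger has dropped into the groove. It is a close-fitting bearing: press gently, never ram or force the rod, and leave the thicker rod lying in the cradle.

Things in the scene. Friction and masses are not known exactly. Their poses are not given: they have to be found in the camera images.
- rod: Thinner steel ejector rod, the one to fit: 218 mm long, 0.26 to 0.35 kg, level in the cradle. Origin on its axis at the collar's front face; +y along the axis to the nose. Plain shaft 14 mm diameter, y = 0 to 170 mm, rounded groove at y = 130 to 143 mm; collar 24 mm diameter, y = -8 to 0; grip with turned rings, 16 mm diameter, y = -48 to -8 mm. Balances at y = +53 mm.
- rod_nose (a point): Centre of the flat nose end of the thinner rod, 170 mm ahead of rod along +y, axes as rod. The nose is coned over its last 4 mm, from 14 down to 11.4 mm diameter. More than 30 N between rod and guide block (end on, sideways or wedged) spoils the bearing.
- rod_grip (a point): Middle of the ringed grip of the thinner rod, on its axis, 28 mm behind rod (y = -28 mm); axes as rod. The grip is 40 mm long.
- spare_rod: The thicker rod, to be left in the cradle: same form and frame as rod but shaft 18 mm diameter and no groove. It does not fit the bore.
- cradle: Fixed aluminium cradle, 150 x 150 mm plate, origin under its centre on the bench. Crossbars at y = -59 and +59 mm (10 mm thick) carry black vee rests, up to 56 mm high, at x = -35 and +35 mm. The rods lie along its y, noses to +y, either rod on either side, axes 50 to 53 mm above the bench, collars about 12 mm behind the -y rests. Between the bars the shafts are free.
- guide_block: Grey foot of the guide block, 128 x 166 mm, fixed; origin under its centre on the bench. On it stands a housing (steel tube 62 mm diameter, 68 over its end bands, 152 mm long), clamped in cross slots: unmeasured, it sits anywhere from 9 mm to -x to 9 mm to +x of the foot's middle and does not yield. Level through bore along y, 15.4 mm diameter, 158 mm deep; a rod enters at the -y end, moving to +y.
- bore_mouth (a point): Point of the foot's frame where the bore's mouth would be if the housing stood in the middle: 115 mm above the bench, in the plane of the outer face of the bronze bush (flange 40 mm diameter, flat, fixed in the housing). The true mouth lies up to 9 mm from it along x, level with it; +y points along the bore into it, z up. With the rod home, rod has y = 0 here and the nose stands 12 mm out of the far end.
- plunger (a joint): Lift of the spring plunger (black knob on the housing, top 176 mm up, 138 mm from the mouth), m: 0 = down (ball 3.5 mm into the bore, or in the groove at home); 0.002 to 0.004 = riding on the shaft. It meets the nose 134 mm deep, takes 5 to 10 N along the rod to lift and 3 to 8 N of drag to ride; drops into the groove over the last 5 mm before the collar hard-stops on the bush.

How it is judged:
By the outcome, as a careful person would: the job done as asked, in the order asked, and still so for the second after the job is handed in, with the robot touching nothing.
It also fails if it takes over 72 s, if anything falls off the work surface, if the arm or the gripper's body presses on something with over 40 N, if the wrist force passes 120 N, or if a joint passes its speed limit or range.

## Working session

There is one attempt and no reset: what is moved stays moved. The work goes in short steps, Python scripts to look and compute and a tool call to move; the robot and the scene stay as the last step left them, time stands still between calls to the robot, and variables do not carry over. Pictures are saved under pics/ and viewed, about 8 in all and at most 12, crops included, and the job is handed in when it is done.

Besides the shell and the picture viewer there is one more tool, called as name(argument=value, ...) on one line, values as JSON. apply_moves: Moves the arm, as the interface text tells. Scaled input: -1 to 1 covers 0.03 m each way for a shift and 0.15 rad each way for a turn. Its arguments: {"type":"object","properties":{"commands":{"type":"array"},"jaw":{"type":"number"},"newtons":{"type":"number"}},"required":["commands"]}

```bash
mkdir -p pics; ls; python3 - <<'E'
from rig import manip
import cv2
s=manip.get_state()
print({k:s[k] for k in('clock','position','ee_rot','contact_force','width')}, manip.hold_point_z)
for n in('scene','top'):
    d=manip.get_image(n)
    cv2.imwrite(f'pics/{n}0.png',d['frame'][:,:,::-1])
    print(n,[x for x in d if x!='frame'],d['fx'],d['fy'],d['cx'],d['cy'],d['extrinsics'])
    import numpy as np; np.save(f'pics/{n}0.npy',d,allow_pickle=True)
E
```

```text
pics
{'clock': 0.0, 'position': array([0.19465642, 0.54047364, 0.23041526]), 'ee_rot': array([ 4.56749518e-04,  8.18206395e-01,  5.74923829e-01, -8.22843406e-04]), 'contact_force': array([ 0.93458876, -0.04200909,  0.84997737]), 'width': 0.08534048528958393} 0.0187
scene ['fx', 'fy', 'cx', 'cy', 'extrinsics'] 393.00736569967654 393.00736569967654 279.01633481003006 205.5361873009581 [[ 0.78845241  0.30692383 -0.53304836  0.04950586]
 [-0.61507272  0.38591064 -0.68757438 -0.74767026]
 [-0.00532393  0.86998318  0.49305265  0.5144226 ]
 [ 0.          0.          0.          1.        ]]
top ['fx', 'fy', 'cx', 'cy', 'extrinsics'] 430.1847752607094 430.1847752607094 279.053000164536 215.06025791139356 [[ 0.00146223  0.99152592 -0.12990078  0.3804968 ]
 [-0.99999177  0.00194142  0.00356234 -0.14599554]
 [ 0.00378434  0.1298945   0.9915206   0.95429947]
 [ 0.          0.          0.          1.        ]]
```

View pics/scene0.png

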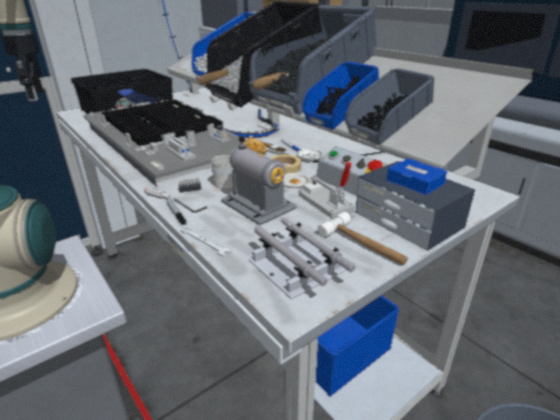

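View pics/top0.png

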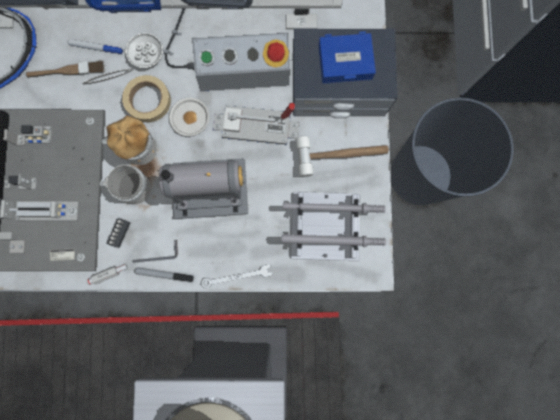

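The top view shows the cradle around (325,225) with its rods' noses to the left (+y), and the guide block around (210,190) with its bronze bush on the right at about (241,173). I'll enlarge these.

```bash
cat > h.py <<'E'
import numpy as np, cv2
def ray(d,u,v):
    E=np.array(d['extrinsics']); r=E[:3,:3]@np.array([(u-d['cx'])/d['fx'],-(v-d['cy'])/d['fy'],-1.]); return E[:3,3],r
def atz(d,u,v,z):
    o,r=ray(d,u,v); return o+r*(z-o[2])/r[2]
def proj(d,p):
    E=np.array(d['extrinsics']); c=E[:3,:3].T@(np.array(p)-E[:3,3]); return d['cx']+d['fx']*c[0]/-c[2], d['cy']-d['fy']*c[1]/-c[2]
def crop(d,x0,y0,x1,y1,k,fn):
    cv2.imwrite(fn,cv2.resize(d['frame'][y0:y1,x0:x1,::-1],None,fx=k,fy=k,interpolation=cv2.INTER_CUBIC))
E
python3 - <<'E'
from h import *
d=np.load('pics/top0.npy',allow_pickle=True).item()
crop(d,260,185,395,265,5.5,'pics/c1.png'); crop(d,160,150,260,225,7,'pics/c2.png')
E
```

```text
(no output)
```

View pics/c1.png

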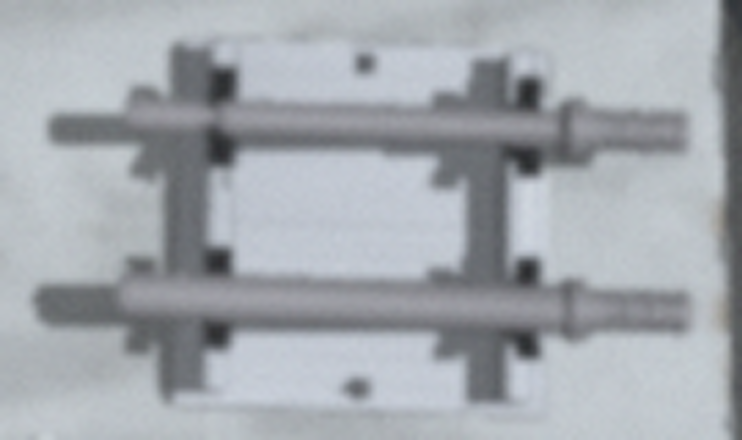

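View pics/c2.png

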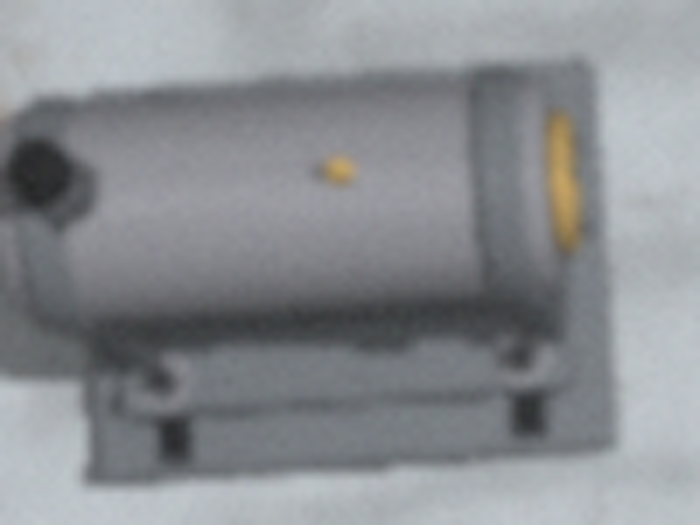

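The upper rod in the crop (crop v≈125, +x side) is the thinner one: its groove shows at u≈215, and the dark stub left of u≈122 is shadow. The bush is at crop (565,180), and the housing is yawed a few degrees. Next I'll turn these into positions.

```bash
python3 - <<'E'
from h import *
t=np.load('pics/top0.npy',allow_pickle=True).item(); s=np.load('pics/scene0.npy',allow_pickle=True).item()
np.set_printoptions(precision=4,suppress=True)
def yel(d,b):
    x0,y0,x1,y1=b; k=8
    im=cv2.resize(d['frame'][y0:y1,x0:x1],None,fx=k,fy=k,interpolation=cv2.INTER_CUBIC)
    h=cv2.cvtColor(im,cv2.COLOR_RGB2HSV); m=((h[...,0]>8)&(h[...,0]<35)&(h[...,1]>90)).astype(np.uint8)
    n,l,st,c=cv2.connectedComponentsWithStats(m); i=1+np.argmax(st[1:,4])
    cn=cv2.findContours((l==i).astype(np.uint8),0,1)[0][0]
    e=cv2.fitEllipse(cv2.convexHull(cn)); f=lambda q:((q[0]+.5)/k-.5+x0,(q[1]+.5)/k-.5+y0)
    x,y,w,hh=cv2.boundingRect(cn)
    print('yellow',f(e[0]),np.array(e[1])/k,e[2],'centroid',f(c[i]),'bbox',f((x,y)),f((x+w,y+hh))); return f(e[0])
a=yel(t,(232,160,250,192)); b=yel(s,(262,158,292,192))
print('mouth top@.115',atz(t,*a,.115),'scene@.115',atz(s,*b,.115))
oa,ra=ray(t,*a); ob,rb=ray(s,*b)
q=np.linalg.lstsq(np.c_[ra,-rb],ob-oa,rcond=None)[0]; print('tri',oa+ra*q[0],ob+rb*q[1])
c1=lambda u,v:((u+.5)/5.5-.5+260,(v+.5)/5.5-.5+185)
c2=lambda u,v:((u+.5)/7-.5+160,(v+.5)/7-.5+150)
# rod axis: bright centroid per column across shaft, subpixel by gradient edges
g=cv2.cvtColor(t['frame'],cv2.COLOR_RGB2GRAY).astype(float)
for name,vc in(('thin',208.3),('thick',239.6)):
    P=[]
    for u in range(305,340):
        r=np.arange(int(vc)-9,int(vc)+10); G=g[r,u]; D=np.diff(cv2.resize(G[:,None],(1,len(r)*8),interpolation=cv2.INTER_CUBIC)[:,0])
        i,j=np.argmin(D),np.argmax(D); P.append((u,(i+j)/2/8-.5+.06+r[0],abs(j-i)/8))
    P=np.array(P); f=np.polyfit(P[:,0],P[:,1],1); print(name,'width px',np.median(P[:,2]),'line',f,'res',np.std(P[:,1]-np.polyval(f,P[:,0])))
    for u in(285,300,350,372): print('  ',u,np.polyval(f,u),atz(t,u,np.polyval(f,u),.0515))
for n,p in(('nose',(122,113)),('collarfront',(562,128)),('gripend',(688,132)),('nose2',(120,297)),('gripend2',(690,312))):print(n,atz(t,*c1(*p),.0515))
for n,p,z in(('foot br',(612,448),.012),('foot bl',(90,483),.012),('foot tr',(593,62),.012),('knob',(40,170),.172),('nipple',(340,170),.15),('tube tl',(100,95),.115),('tube tr',(465,72),.115),('tube bl',(90,322),.115),('tube br',(475,296),.115)):print(n,atz(t,*c2(*p),z))
E
```

```text
yellow (240.05076599121094, 175.30817031860352) [ 3.5843 19.2297] 175.38661193847656 centroid (np.float64(239.99755170792855), np.float64(175.38246239423378)) bbox (238.1875, 166.4375) (241.9375, 184.6875)
yellow (276.92998790740967, 174.9948558807373) [12.3142 16.928 ] 18.649660110473633 centroid (np.float64(276.82264934791755), np.float64(174.90799852755575)) bbox (270.5625, 166.9375) (283.5625, 183.4375)
mouth top@.115 [ 0.5701 -0.0712  0.115 ] scene@.115 [ 0.5684 -0.0709  0.115 ]
tri [ 0.5702 -0.0712  0.1149] [ 0.5689 -0.0704  0.1147]
thin width px 9.0 line [  0.0209 201.0276] res 0.7166758636004029
   285 206.98008053221298 [ 0.5161 -0.1618  0.0515]
   300 207.293368347339 [ 0.5155 -0.1937  0.0515]
   350 208.33766106442576 [ 0.5135 -0.2998  0.0515]
   372 208.79714985994391 [ 0.5126 -0.3465  0.0515]
thick width px 10.0 line [ -0.002  240.4235] res 0.28142437682608046
   285 239.8646918767507 [ 0.4462 -0.1618  0.0515]
   300 239.8352801120448 [ 0.4464 -0.1933  0.0515]
   350 239.7372408963585 [ 0.4467 -0.2985  0.0515]
   372 239.6941036414565 [ 0.4469 -0.3447  0.0515]
nose [ 0.52   -0.155   0.0515]
collarfront [ 0.5145 -0.3248  0.0515]
gripend [ 0.5131 -0.3734  0.0515]
nose2 [ 0.4489 -0.1543  0.0515]
gripend2 [ 0.4436 -0.3721  0.0515]
foot br [ 0.5071 -0.0786  0.012 ]
foot bl [0.4957 0.0857 0.012 ]
foot tr [ 0.6321 -0.0711  0.012 ]
knob [0.5597 0.0624 0.172 ]
nipple [ 0.5649 -0.0134  0.15  ]
tube tl [0.5946 0.0613 0.115 ]
tube tr [ 0.6016 -0.0427  0.115 ]
tube bl [0.5289 0.0619 0.115 ]
tube br [ 0.5366 -0.0467  0.115 ]
```

Both cameras agree on the mouth: about (0.569, -0.071, 0.115), with the bore direction about (-0.069, 1). The rod runs along (0.026, 1) with its collar front near (0.515, -0.325). I'll grasp at about (0.5165, -0.253). Both y spacings agree with the stated lengths.

```bash
cat >> h.py <<'E'
from scipy.spatial.transform import Rotation as R
def st(s):
    w,x,y,z=s['ee_rot']; return np.array(s['position']),R.from_quat([x,y,z,w])
def Rt(yaw): return R.from_euler('z',yaw)*R.from_euler('x',np.pi)
def go(s,p,yaw,n=1):
    """tool-axis shift and turn in move units (to be shared over n rows)"""
    np.set_printoptions(precision=4,suppress=True)
    p0,r0=st(s); print('t',s['clock'],'p',p0,'yaw',np.arctan2(*r0.as_matrix()[[1,0],0]),'F',s['contact_force'],'M',s['moment'],'w',s['width'])
    print('shift',r0.inv().apply(np.array(p)-p0)/.03/n,'turn',(r0.inv()*Rt(yaw)).as_rotvec()/.15/n)
E
python3 -c "
from h import *; from rig import manip
go(manip.get_state(),(.5165,-.253,.15),-.026,1)"
```

```text
t 0.1 p [0.1947 0.5405 0.2305] yaw 1.2250001060352818 F [ 0.1437 -0.5559 -0.0351] M [-0.0234  0.0236 -0.0069] w 0.08568488086387407
shift [-21.2447  19.058    2.7154] turn [0.0057 0.0103 8.34  ]
```

apply_moves(commands=[-0.88,0.79,0,0,0,0,-0.88,0.79,0,0,0,0,-0.88,0.79,0,0,0,0,-0.88,0.79,0,0,0,0,-0.88,0.79,0,0,0,0,-0.88,0.79,0,0,0,0,-0.88,0.79,0,0,0,0,-0.88,0.79,0,0,0,0,-0.88,0.79,0,0,0,0,-0.88,0.79,0,0,0,0,-0.88,0.79,0,0,0,0,-0.88,0.79,0,0,0,0,-0.88,0.79,0,0,0,0,-0.88,0.79,0,0,0,0,-0.88,0.79,0,0,0,0,-0.88,0.79,0,0,0,0,-0.88,0.79,0,0,0,0,-0.88,0.79,0,0,0,0,-0.88,0.79,0,0,0,0,-0.88,0.79,0,0,0,0], jaw=0.2)

```text
clock: 2.1
position: [0.462, -0.1178, 0.2309]
ee_rot: [-0.0, 0.818, 0.575, -0.0]
contact_force: [0.4, 0.2, 0.5]
width: 0.0513
```

apply_moves(commands=[-0.91,0.81,0,0,0,0,-0.91,0.81,0,0,0,0,-0.91,0.81,0,0,0,0,-0.91,0.81,0,0,0,0,0,0,0,0,0,0.92,0,0,0,0,0,0.92,0,0,0,0,0,0.92,0,0,0,0,0,0.92,0,0,0,0,0,0.92,0,0,0,0,0,0.92,0,0,0,0,0,0.92,0,0,0,0,0,0.92,0,0,0,0,0,0.92,0,0,0,0,0,0])

```text
clock: 3.5
position: [0.5161, -0.2519, 0.2308]
ee_rot: [-0.0, 1.0, -0.008, -0.0]
contact_force: [0.6, 0.5, 0.2]
width: 0.0515
```

```bash
python3 -c "
from h import *; from rig import manip
go(manip.get_state(),(.5165,-.253,.15),-.026,1)"
```

```text
t 3.5 p [ 0.5161 -0.2519  0.2308] yaw -0.016742108133246798 F [0.6301 0.5119 0.1761] M [-0.0382 -0.067  -0.0372] w 0.051475558431562166
shift [0.0175 0.0372 2.6931] turn [-0.0043  0.0057  0.0617]
```

apply_moves(commands=[0.02,0.04,0.8,0,0,0.06,0,0,0.9,0,0,0,0,0,0.9,0,0,0,0,0,0.9,0,0,0,0,0,0.9,0,0,0,0,0,0.9,0,0,0,0,0,0.7,0,0,0,0,0,0.4,0,0,0,0,0,0.2,0,0,0,0,0,0,0,0,0])

```text
clock: 4.5
position: [0.5168, -0.2532, 0.0329]
ee_rot: [-0.0, 1.0, -0.013, -0.0]
contact_force: [-0.0, -0.3, 0.6]
width: 0.0515
```

apply_moves(commands=[0,0,0,0,0,0,0,0,0,0,0,0,0,0,0,0,0,0,0,0,0,0,0,0,0,0,0,0,0,0,0,0,0,0,0,0,0,0,0,0,0,0,0,0,0,0,0,0], jaw=-0.4, newtons=25)

```text
clock: 5.3
position: [0.5169, -0.2533, 0.0332]
ee_rot: [-0.0, 1.0, -0.013, -0.0]
contact_force: [0.3, 0.8, 0.3]
width: 0.0256
```

```bash
python3 - <<'E'
from h import *; from rig import manip
go(manip.get_state(),(.5165,-.253,.0325),-.026,1)
d=manip.get_image('top'); crop(d,260,150,395,265,5.5,'pics/c3.png')
E
```

```text
t 5.3 p [ 0.5169 -0.2533  0.0332] yaw -0.02592511168972751 F [0.3188 0.7987 0.2728] M [-0.03   -0.0077  0.0406] w 0.025558319945106642
shift [-0.013  -0.0087  0.0249] turn [-0.0007  0.0003  0.0005]
```

View pics/c3.png

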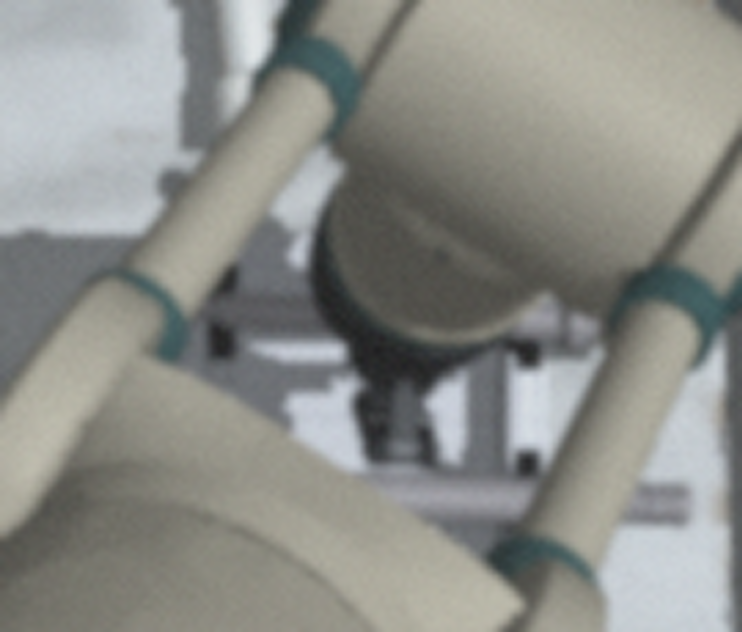

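The top view is mostly hidden by the arm (finger at about (400,430), thick rod untouched at v≈490). I'll close and read the forces.

apply_moves(commands=[0,0,0,0,0,0,0,0,0,0,0,0,0,0,0,0,0,0,0,0,0,0,0,0,0,0,0,0,0,0,0,0,0,0,0,0], jaw=-1, newtons=50)

```text
clock: 5.95
position: [0.517, -0.2533, 0.0333]
ee_rot: [-0.0, 1.0, -0.013, 0.0]
contact_force: [0.4, -0.1, 1.2]
width: 0.0121
```

```bash
python3 - <<'E'
from h import *; from rig import manip
go(manip.get_state(),(.5165,-.253,.0325),-.026,1)
E
```

```text
t 5.95 p [ 0.517  -0.2533  0.0333] yaw -0.026081583611067542 F [ 0.3855 -0.0969  1.1832] M [ 0.018  -0.045  -0.0034] w 0.012079089429274815
shift [-0.0162 -0.0094  0.0275] turn [-0.0004 -0.0013 -0.0005]
```

apply_moves(commands=[0,0,-0.1,0,0,0,0,0,-0.3,0,0,0,0,0,-0.6,0,0,0,0,0,-0.7,0,0,0,0,0,-0.7,0,0,0,0,0,-0.3,0,0,0,0,0,0,0,0,0,0,0,0,0,0,0])

```text
clock: 6.75
position: [0.5163, -0.2529, 0.1137]
ee_rot: [-0.0, 1.0, -0.013, -0.001]
contact_force: [-0.6, 0.0, -3.3]
width: 0.0124
```

```bash
python3 - <<'E'
from h import *; from rig import manip
go(manip.get_state(),(.5165,-.253,.0965),.069,1)
d=manip.get_image('scene'); crop(d,215,130,375,300,4,'pics/s1.png')
import time
F=[];M=[]
for i in range(8):
    manip.get_image('top') if i%2 else None
    s=manip.get_state();F.append(s['contact_force']);M.append(s['moment'])
print(np.mean(F,0),np.mean(M,0))
E
```

```text
t 6.75 p [ 0.5163 -0.2529  0.1137] yaw -0.026018895619105666 F [-0.6124  0.029  -3.3381] M [ 0.0799 -0.0187 -0.0354] w 0.012406553697667718
shift [0.0062 0.0028 0.5729] turn [-0.0055  0.0068 -0.6335]
[-0.0534  0.3691 -3.1664] [ 0.0353 -0.0148  0.0031]
```

View pics/s1.png

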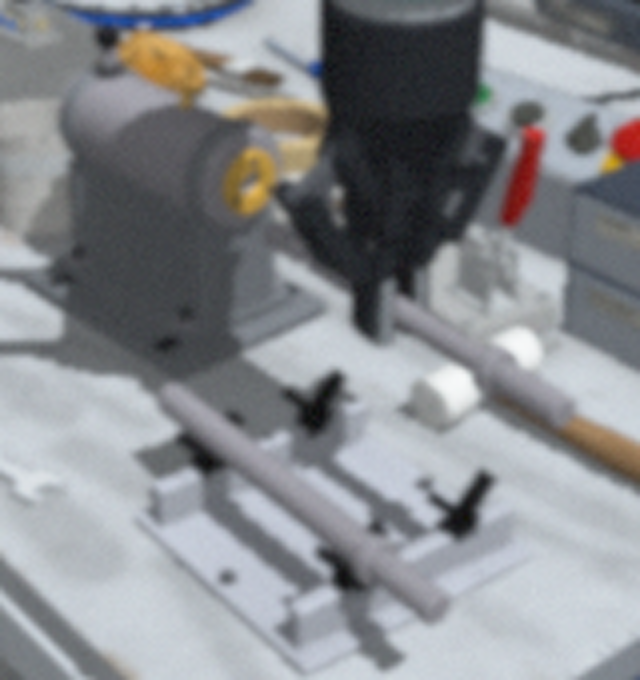

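The rod is held (3.2 N, so 0.32 kg). In the crop its grip end is at about (570,405) and the thick rod is still in the cradle. I'll compare that with the expected projection to check its pitch and position.

```bash
python3 - <<'E'
from h import *
s=np.load('pics/scene0.npy',allow_pickle=True).item()
G=np.array([.5163,-.2529,.132]);a=np.array([.026,1,0])
for y in(-.048,-.008,0,.045,.170):
    u,v=proj(s,G+a*(y-.072)); print(y,(u-215)*4,(v-130)*4)
# to z check
print((proj(s,G+a*-.12+[0,0,.003])[1]-130)*4)
E
```

```text
-0.048 566.9129400994566 405.8907911055537
-0.008 503.0018063743164 367.525061226234
0 490.8114958335532 360.20724140217453
0.045 425.6012304041751 321.0616452751864
0.17 269.9838807787603 227.64485148240442
400.18280548067764
```

apply_moves(commands=[0,0,0,0,0,-0.32,0,0,0,0,0,-0.32,0.4,-0.4,0,0,0,0,0.4,-0.4,0,0,0,0,0.4,-0.4,0.1,0,0,0,0.4,-0.4,0.2,0,0,0,0.2,-0.3,0.2,0,0,0,0,0,0.07,0,0,0,0,0,0,0,0,0,0,0,0,0,0,0])

```text
clock: 8.0
position: [0.5664, -0.193, 0.097]
ee_rot: [0.0, 0.999, 0.035, -0.0]
contact_force: [0.8, 0.5, -2.5]
width: 0.0122
```

```bash
python3 - <<'E'
from h import *; from rig import manip
go(manip.get_state(),(.5775,-.1838,.0967),.069,1)
E
```

```text
t 8.0 p [ 0.5664 -0.193   0.097 ] yaw 0.06986156245944124 F [ 0.825   0.5076 -2.5305] M [ 0.0044 -0.0076  0.0114] w 0.012178682190009118
shift [ 0.3888 -0.279   0.0111] turn [0.0011 0.0037 0.0057]
```

apply_moves(commands=[0.2,0,0.01,0,0,0,0.19,-0.1,0,0,0,0,0,-0.18,0,0,0,0,0,0,0,0,0,0,0,0,0,0,0,0])

```text
clock: 8.5
position: [0.5777, -0.1832, 0.0969]
ee_rot: [-0.0, 0.999, 0.035, -0.0]
contact_force: [0.5, -0.5, -2.7]
width: 0.0122
```

```bash
python3 - <<'E'
from h import *; from rig import manip
go(manip.get_state(),(.5775,-.1838,.0967),.069,1)
d=manip.get_image('scene'); d2=manip.get_image('top')
def rs(d,x0,y0,x1,y1,k):return cv2.resize(d['frame'][y0:y1,x0:x1,::-1],None,fx=k,fy=k,interpolation=cv2.INTER_CUBIC)
a=rs(d,250,150,340,225,8);b=rs(d2,210,150,260,225,8)
cv2.imwrite('pics/m1.png',cv2.resize(np.hstack([a,b[:600]]),None,fx=.7,fy=.7))
G=np.array([.5775,-.1838,.115]);b=np.array([-.0688,.9976,0])
for dd,o,k in((d,(250,150),(8,0)),(d2,(210,150),(8,720))):
    for y in(.09,.098,.113): u,v=proj(dd,G+b*y); print(y,((u-o[0])*8+k[1])*.7,(v-o[1])*8*.7)
E
```

```text
t 8.5 p [ 0.5777 -0.1832  0.0969] yaw 0.07037512453484122 F [ 0.5482 -0.4605 -2.676 ] M [ 0.0836 -0.0043 -0.0355] w 0.012196244058966918
shift [-0.0068  0.0193  0.0057] turn [-0.0009  0.0023  0.0092]
0.09 189.86219569595391 156.4713859647381
0.098 177.06180414030317 150.4438302428801
0.113 153.44256649396465 139.3218055452632
0.09 736.4001455750254 138.62743798779513
0.098 713.9376969510618 140.0921741345442
0.113 671.8064785720619 142.83947561976427
```

View pics/m1.png

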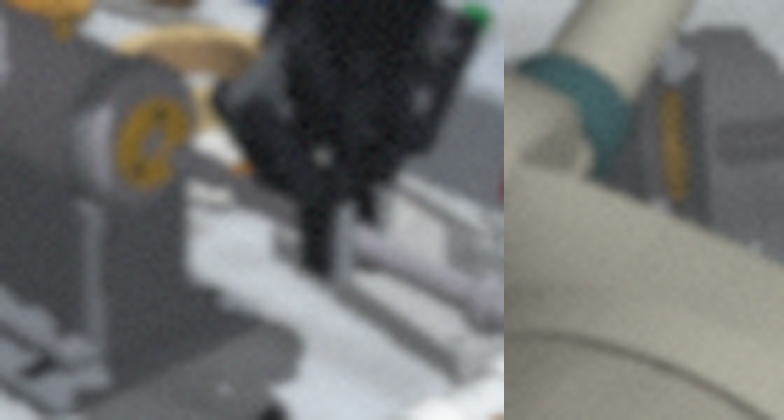

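The nose is at crop (177,155) and the bush centre at (152,143), both about 4 px from prediction in the same direction, so the relative alignment is good. I'll approach gently.

apply_moves(commands=[0,-0.12,0,0,0,0,0,-0.12,0,0,0,0,0,-0.1,0,0,0,0,0,0,0,0,0,0])

```text
clock: 9.0
position: [0.577, -0.1727, 0.0969]
ee_rot: [-0.0, 0.999, 0.035, -0.0]
contact_force: [0.1, 0.2, -4.1]
width: 0.0124
```

apply_moves(commands=[0,-0.05,0,0,0,0,0,-0.05,0,0,0,0,0,0,0,0,0,0])

```text
clock: 9.3
position: [0.5769, -0.1701, 0.0969]
ee_rot: [-0.0, 0.999, 0.035, -0.0]
contact_force: [0.4, 0.2, -2.6]
width: 0.0121
```

apply_moves(commands=[0,-0.05,0,0,0,0,0,0,0,0,0,0])

```text
clock: 9.5
position: [0.5768, -0.1687, 0.0969]
ee_rot: [-0.0, 0.999, 0.035, -0.0]
contact_force: [-0.1, 0.6, -3.1]
width: 0.0123
```

apply_moves(commands=[0,-0.05,0,0,0,0,0,0,0,0,0,0])

```text
clock: 9.7
position: [0.5767, -0.1671, 0.0969]
ee_rot: [-0.0, 0.999, 0.035, -0.0]
contact_force: [-0.8, -0.1, -3.0]
width: 0.0123
```

apply_moves(commands=[0,-0.05,0,0,0,0,0,0,0,0,0,0])

```text
clock: 9.9
position: [0.5766, -0.1656, 0.0969]
ee_rot: [-0.0, 0.999, 0.035, 0.0]
contact_force: [-0.5, -1.1, -2.3]
width: 0.0123
```

apply_moves(commands=[0,-0.05,0,0,0,0,0,0,0,0,0,0])

```text
clock: 10.1
position: [0.5765, -0.1641, 0.0969]
ee_rot: [-0.0, 0.999, 0.035, 0.0]
contact_force: [-0.7, -0.2, -2.0]
width: 0.0123
```

apply_moves(commands=[0,-0.05,0,0,0,0,0,0,0,0,0,0])

```text
clock: 10.3
position: [0.5764, -0.1626, 0.0969]
ee_rot: [-0.0, 0.999, 0.035, -0.0]
contact_force: [0.1, 0.9, -2.0]
width: 0.0122
```

```bash
python3 - <<'E'
from h import *; from rig import manip
go(manip.get_state(),(.5775,-.1838,.0967),.069,1)
E
```

```text
t 10.3 p [ 0.5764 -0.1626  0.0969] yaw 0.07006786569733704 F [ 0.1023  0.8716 -1.99  ] M [0.1108 0.0054 0.0013] w 0.012204074879017118
shift [-0.0123  0.7077  0.0064] turn [-0.0019 -0.      0.0071]
```

apply_moves(commands=[0,-0.05,0,0,0,0,0,-0.05,0,0,0,0,0,0,0,0,0,0])

```text
clock: 10.6
position: [0.5762, -0.1595, 0.0969]
ee_rot: [-0.0, 0.999, 0.035, -0.0]
contact_force: [-1.0, 1.4, -2.7]
width: 0.0124
```

apply_moves(commands=[0,-0.05,0,0,0,0,0,-0.05,0,0,0,0,0,0,0,0,0,0])

```text
clock: 10.9
position: [0.576, -0.1565, 0.0969]
ee_rot: [-0.0, 0.999, 0.035, 0.0]
contact_force: [-0.4, 0.0, -2.9]
width: 0.0125
```

apply_moves(commands=[0,-0.05,0,0,0,0,0,-0.05,0,0,0,0,0,0,0,0,0,0])

```text
clock: 11.2
position: [0.5758, -0.1535, 0.0969]
ee_rot: [-0.0, 0.999, 0.035, 0.0]
contact_force: [0.1, 1.0, -3.0]
width: 0.0123
```

```bash
python3 - <<'E'
from h import *; from rig import manip
go(manip.get_state(),(.5775,-.1838,.0967),.069,1)
E
```

```text
t 11.2 p [ 0.5758 -0.1535  0.0969] yaw 0.07012139816190276 F [ 0.1371  1.0298 -2.9641] M [ 0.0972 -0.0039 -0.0067] w 0.012302871003455082
shift [-0.0126  1.0104  0.0059] turn [-0.0023 -0.0002  0.0075]
```

By position the nose is 15 mm in with no end force. I'll feel sideways for the bore walls to confirm and to centre it.

apply_moves(commands=[0.02,0,0,0,0,0,0.02,0,0,0,0,0,0,0,0,0,0,0])

```text
clock: 11.5
position: [0.5764, -0.1536, 0.0967]
ee_rot: [-0.0, 0.999, 0.035, -0.001]
contact_force: [-2.1, -0.4, -1.6]
width: 0.0124
```

```bash
python3 - <<'E'
from h import *; from rig import manip
go(manip.get_state(),(.5775,-.1838,.0967),.069,1)
E
```

```text
t 11.5 p [ 0.5764 -0.1536  0.0967] yaw 0.07035001787233983 F [-2.1459 -0.4118 -1.6028] M [0.2027 0.2776 0.2017] w 0.012409533152843785
shift [-0.0346  1.008  -0.0014] turn [-0.0037  0.0091  0.009 ]
```

apply_moves(commands=[-0.03,0,0,0,0,0,-0.03,0,0,0,0,0,-0.02,0,0,0,0,0,0,0,0,0,0,0])

```text
clock: 11.9
position: [0.5749, -0.1541, 0.097]
ee_rot: [0.0, 0.999, 0.035, 0.0]
contact_force: [0.7, -0.3, -2.2]
width: 0.0124
```

```bash
python3 - <<'E'
from h import *; from rig import manip
go(manip.get_state(),(.5775,-.1838,.0967),.069,1)
E
```

```text
t 11.9 p [ 0.5749 -0.1541  0.097 ] yaw 0.06977084536032871 F [ 0.6913 -0.3105 -2.1517] M [ 0.1376 -0.0379  0.0305] w 0.012429227438579904
shift [0.0166 0.9928 0.0114] turn [ 0.002  -0.006   0.0051]
```

Walls are felt: -2.1 N at x=0.5764 and about +0.7 N at 0.5749, so the nose is in the bore. I'll centre it and continue.

apply_moves(commands=[0.022,0,0,0,0,0,0,-0.06,0,0,0,0,0,-0.06,0,0,0,0,0,-0.06,0,0,0,0,0,0,0,0,0,0])

```text
clock: 12.4
position: [0.5748, -0.1481, 0.0969]
ee_rot: [-0.0, 0.999, 0.035, 0.0]
contact_force: [0.7, -0.0, -2.7]
width: 0.0123
```

apply_moves(commands=[0,-0.07,0,0,0,0,0,-0.07,0,0,0,0,0,-0.07,0,0,0,0,0,0,0,0,0,0])

```text
clock: 12.8
position: [0.5744, -0.1417, 0.0969]
ee_rot: [-0.0, 0.999, 0.035, -0.0]
contact_force: [0.2, 0.5, -2.0]
width: 0.0121
```

apply_moves(commands=[0,-0.07,0,0,0,0,0,-0.07,0,0,0,0,0,-0.07,0,0,0,0,0,0,0,0,0,0])

```text
clock: 13.2
position: [0.5739, -0.1355, 0.0969]
ee_rot: [-0.0, 0.999, 0.035, -0.0]
contact_force: [-0.6, 0.8, -1.9]
width: 0.0124
```

```bash
python3 - <<'E'
from h import *; from rig import manip
go(manip.get_state(),(.5775,-.1838,.0967),.069,1)
E
```

```text
t 13.2 p [ 0.5739 -0.1355  0.0969] yaw 0.0702142663175287 F [-0.6365  0.8471 -1.8932] M [ 0.1811 -0.005   0.0267] w 0.012350206562300984
shift [0.0052 1.6149 0.0059] turn [-0.0029 -0.      0.0081]
```

apply_moves(commands=[0,-0.08,0,0,0,0,0,-0.08,0,0,0,0,0,-0.08,0,0,0,0,0,-0.08,0,0,0,0,0,0,0,0,0,0])

```text
clock: 13.7
position: [0.5733, -0.1258, 0.097]
ee_rot: [-0.0, 0.999, 0.035, 0.0]
contact_force: [0.1, 0.3, -2.3]
width: 0.012
```

apply_moves(commands=[0,-0.08,0,0,0,0,0,-0.08,0,0,0,0,0,-0.08,0,0,0,0,0,-0.08,0,0,0,0,0,0,0,0,0,0])

```text
clock: 14.2
position: [0.5727, -0.1163, 0.097]
ee_rot: [-0.0, 0.999, 0.035, 0.0]
contact_force: [-0.4, 0.6, -1.0]
width: 0.0122
```

apply_moves(commands=[0,-0.08,0,0,0,0,0,-0.08,0,0,0,0,0,-0.08,0,0,0,0,0,-0.08,0,0,0,0,0,0,0,0,0,0])

```text
clock: 14.7
position: [0.5721, -0.1067, 0.097]
ee_rot: [-0.0, 0.999, 0.035, 0.0]
contact_force: [0.1, -0.6, 0.2]
width: 0.0122
```

```bash
python3 - <<'E'
from h import *; from rig import manip
go(manip.get_state(),(.5775,-.1838,.0967),.069,1)
E
```

```text
t 14.7 p [ 0.5721 -0.1067  0.097 ] yaw 0.07013919731152908 F [ 0.1202 -0.6254  0.2168] M [ 0.1064 -0.0206 -0.0105] w 0.012170410251373583
shift [0.0009 2.5761 0.0093] turn [-0.0034 -0.0024  0.0076]
```

apply_moves(commands=[0,0,-0.01,0,0,0,0,-0.08,0,0,0,0,0,-0.08,0,0,0,0,0,0,0,0,0,0])

```text
clock: 15.1
position: [0.5717, -0.102, 0.0972]
ee_rot: [-0.0, 0.999, 0.035, 0.0]
contact_force: [-0.2, 0.3, 0.2]
width: 0.0126
```

apply_moves(commands=[0,-0.08,0,0,0,0,0,-0.08,0,0,0,0,0,-0.08,0,0,0,0,0,0,0,0,0,0])

```text
clock: 15.5
position: [0.5712, -0.0947, 0.0973]
ee_rot: [-0.0, 0.999, 0.035, 0.0]
contact_force: [0.8, -1.6, 1.4]
width: 0.012
```

```bash
python3 - <<'E'
from h import *; from rig import manip
go(manip.get_state(),(.5775,-.1838,.0967),.069,1)
E
```

```text
t 15.5 p [ 0.5712 -0.0947  0.0973] yaw 0.07021089304132146 F [ 0.8095 -1.5512  1.432 ] M [ 0.0279 -0.042   0.0162] w 0.011974380959358823
shift [0.0016 2.977  0.0195] turn [-0.0031 -0.0021  0.0081]
```

Depth is about 74 mm with forces under 2 N. I'll release, rise and go back 100 mm to the grip.

apply_moves(commands=[0,0,0,0,0,0,0,0,0,0,0,0,0,0,0,0,0,0,0,0,0,0,0,0,0,0,0,0,0,0,0,0,0,0,0,0,0,0,0,0,0,0], jaw=0.1)

```text
clock: 16.2
position: [0.5711, -0.0952, 0.0972]
ee_rot: [-0.0, 0.999, 0.035, 0.0]
contact_force: [0.1, -0.2, 0.4]
width: 0.0469
```

apply_moves(commands=[0,0,-0.3,0,0,0,0,0,-0.6,0,0,0,0,0,-0.6,0,0,0,0,0,-0.5,0,0,0,0,0.5,0,0,0,0,0,0.8,0,0,0,0,0,0.8,0,0,0,0,0,0.8,0,0,0,0,0,0.43,0,0,0,0,0,0,0,0,0,0])

```text
clock: 17.2
position: [0.578, -0.1971, 0.1566]
ee_rot: [0.0, 0.999, 0.034, -0.0]
contact_force: [-0.2, 0.4, -0.0]
width: 0.0469
```

```bash
python3 - <<'E'
from h import *; from rig import manip
go(manip.get_state(),(.5712+.0069,-.0947-.1,.0967),.069,1)
d=manip.get_image('scene'); crop(d,230,130,370,250,5,'pics/s2.png')
B=np.array([.5695,-.0711,.115]);b=np.array([-.0688,.9976,0])
for y in(0,-.096,-.096-.008,-.124,-.144): u,v=proj(d,B+b*y); print(y,(u-230)*5,(v-130)*5)
E
```

```text
t 17.2 p [ 0.578  -0.1971  0.1566] yaw 0.06742273056683205 F [-0.2069  0.3898 -0.0276] M [ 0.0184  0.0225 -0.0396] w 0.04694675207943914
shift [ 0.0109 -0.0788  1.9951] turn [ 0.0013  0.0035 -0.0105]
0 236.66603071355752 224.53971829119155
-0.096 379.72421669126135 291.9257330856516
-0.10400000000000001 392.5690810826825 297.9761678510415
-0.124 425.36098690636095 313.42244123883177
-0.144 459.1597354575643 329.3429770287976
```

View pics/s2.png

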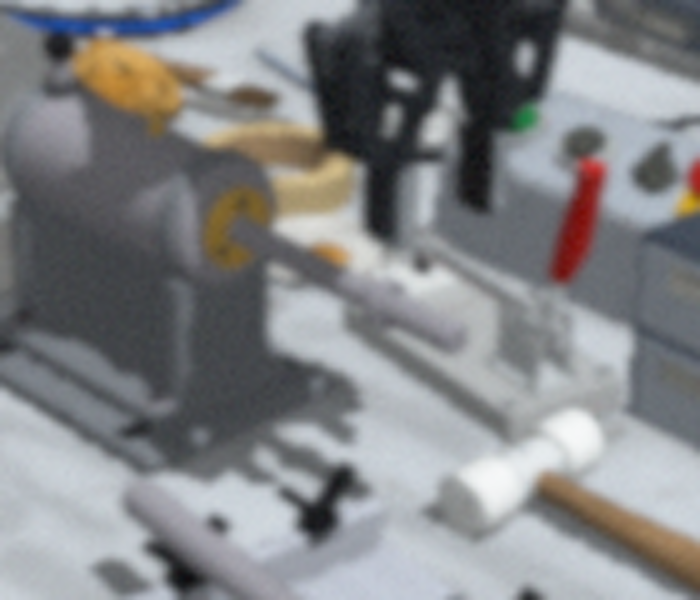

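The rod stays in the bore (collar about (380,295), grip end (460,335) in the crop), sagging by only about 2 mm. I'll descend onto the grip.

apply_moves(commands=[0.01,-0.07,0.2,0,0,0,0,0,0.5,0,0,0,0,0,0.6,0,0,0,0,0,0.5,0,0,0,0,0,0.25,0,0,0,0,0,0,0,0,0])

```text
clock: 17.85
position: [0.5774, -0.1913, 0.0944]
ee_rot: [-0.001, 0.999, 0.036, -0.001]
contact_force: [0.3, 0.3, -0.1]
width: 0.047
```

apply_moves(commands=[0,0,0,0,0,0,0,0,0,0,0,0,0,0,0,0,0,0,0,0,0,0,0,0,0,0,0,0,0,0,0,0,0,0,0,0,0,0,0,0,0,0,0,0,0,0,0,0], jaw=-1, newtons=40)

```text
clock: 18.65
position: [0.5787, -0.1928, 0.0961]
ee_rot: [0.0, 0.999, 0.035, 0.001]
contact_force: [-0.2, 2.2, 3.7]
width: 0.0142
```

```bash
python3 - <<'E'
from h import *; from rig import manip
go(manip.get_state(),(.5712+.0069,-.0947-.1,.0967),.069,1)
E
```

```text
t 18.65 p [ 0.5787 -0.1928  0.0961] yaw 0.06995381435879479 F [-0.1706  2.1771  3.7218] M [ 0.2072 -0.0793  0.0061] w 0.014228880782706357
shift [-0.0238  0.0615 -0.0187] turn [ 0.0014 -0.0069  0.0064]
```

apply_moves(commands=[0,0,-0.025,-0.03,0,0,0,0,-0.025,-0.03,0,0,0,0,0,0,0,0,0,0,0,0,0,0])

```text
clock: 19.05
position: [0.5783, -0.1929, 0.0969]
ee_rot: [0.005, 0.999, 0.035, 0.0]
contact_force: [0.8, -0.4, -0.9]
width: 0.0152
```

```bash
python3 - <<'E'
from h import *; from rig import manip
go(manip.get_state(),(.5712+.0069,-.0947-.1,.0967),.069,1)
E
```

```text
t 19.05 p [ 0.5783 -0.1929  0.0969] yaw 0.07007665256189917 F [ 0.7873 -0.4354 -0.8781] M [-0.0021 -0.1261 -0.0629] w 0.01515682942812035
shift [-0.0093  0.0588  0.007 ] turn [0.0613 0.0013 0.0072]
```

apply_moves(commands=[0,-0.08,0,0,0,0,0,-0.08,0,0,0,0,0,-0.08,0,0,0,0,0,-0.08,0,0,0,0,0,0,0,0,0,0])

```text
clock: 19.55
position: [0.5776, -0.1831, 0.0973]
ee_rot: [0.005, 0.999, 0.035, 0.0]
contact_force: [0.6, -3.3, 1.9]
width: 0.0144
```

```bash
python3 - <<'E'
from h import *; from rig import manip
go(manip.get_state(),(.5712+.0069,-.0947-.1,.0967),.069,1)
E
```

```text
t 19.55 p [ 0.5776 -0.1831  0.0973] yaw 0.07033242313129719 F [ 0.6305 -3.3391  1.8596] M [-0.4936  0.0236 -0.0159] w 0.014418084287106024
shift [-0.0122  0.3864  0.0231] turn [ 0.0619 -0.0017  0.0089]
```

apply_moves(commands=[0,-0.08,0,0,0,0,0,-0.08,0,0,0,0,0,-0.08,0,0,0,0,0,-0.08,0,0,0,0,0,0,0,0,0,0])

```text
clock: 20.05
position: [0.5773, -0.1743, 0.0976]
ee_rot: [0.005, 0.999, 0.035, 0.001]
contact_force: [0.1, -5.3, 2.7]
width: 0.0145
```

```bash
python3 - <<'E'
from h import *; from rig import manip
go(manip.get_state(),(.5712+.0069,-.0947-.1,.0967),.069,1)
E
```

```text
t 20.05 p [ 0.5773 -0.1743  0.0976] yaw 0.07057317250405162 F [ 0.1231 -5.3111  2.6845] M [-0.7651 -0.029   0.047 ] w 0.014527070075831094
shift [-0.0208  0.6787  0.0372] turn [ 0.0725 -0.0062  0.0105]
```

The pitch moment shows the rod nose-up in the bore, so I'll level it a little more before pushing on.

apply_moves(commands=[0,0,0,-0.03,0,0,0,0,0,-0.03,0,0,0,0,0,0,0,0])

```text
clock: 20.35
position: [0.5773, -0.1744, 0.0976]
ee_rot: [0.01, 0.999, 0.035, 0.001]
contact_force: [-0.3, -5.8, 2.6]
width: 0.0151
```

```bash
python3 - <<'E'
from h import *; from rig import manip
go(manip.get_state(),(.5712+.0069,-.0947-.1,.0967),.069,1)
E
```

```text
t 20.35 p [ 0.5773 -0.1744  0.0976] yaw 0.07051011931564241 F [-0.2534 -5.7888  2.6335] M [-0.773   0.0339 -0.0343] w 0.015094570661451069
shift [-0.0216  0.6774  0.0447] turn [ 0.1328 -0.0065  0.01  ]
```

The moment didn't respond, so it is just drag acting over the wrist lever. Fz says the grip is low. I'll undo the pitch and raise slightly.

apply_moves(commands=[0,0,-0.025,0.06,0,0,0,0,0,0.06,0,0,0,0,0,0,0,0])

```text
clock: 20.65
position: [0.5769, -0.173, 0.0976]
ee_rot: [-0.001, 0.999, 0.035, -0.0]
contact_force: [0.9, 0.1, 1.1]
width: 0.0141
```

```bash
python3 - <<'E'
from h import *; from rig import manip
go(manip.get_state(),(.5712+.0069,-.0947-.1,.0967),.069,1)
E
```

```text
t 20.65 p [ 0.5769 -0.173   0.0976] yaw 0.06946776492120989 F [0.8717 0.1372 1.1467] M [-0.2087 -0.1399  0.0201] w 0.014120039169313078
shift [-0.0092  0.7258  0.03  ] turn [-0.0127  0.0009  0.0031]
```

apply_moves(commands=[0,0,-0.025,0,0,0,0,-0.04,0,0,0,0,0,0,0,0,0,0])

```text
clock: 20.95
position: [0.5766, -0.1719, 0.0982]
ee_rot: [-0.0, 0.999, 0.035, -0.0]
contact_force: [0.2, -0.3, -1.4]
width: 0.0146
```

```bash
python3 - <<'E'
from h import *; from rig import manip
go(manip.get_state(),(.5712+.0069,-.0947-.1,.0967),.069,1)
E
```

```text
t 20.95 p [ 0.5766 -0.1719  0.0982] yaw 0.07003444435766319 F [ 0.2033 -0.2763 -1.3651] M [-0.1938 -0.0927 -0.0311] w 0.014557573857706157
shift [-0.0027  0.7605  0.0479] turn [-0.0047  0.0043  0.0069]
```

Drag is gone. I'll continue toward the plunger.

apply_moves(commands=[0,-0.08,0,0,0,0,0,-0.08,0,0,0,0,0,-0.08,0,0,0,0,0,-0.08,0,0,0,0,0,0,0,0,0,0])

```text
clock: 21.45
position: [0.576, -0.1621, 0.0985]
ee_rot: [-0.0, 0.999, 0.035, -0.0]
contact_force: [-0.2, -0.0, -0.9]
width: 0.0146
```

apply_moves(commands=[0,-0.08,0,0,0,0,0,-0.08,0,0,0,0,0,-0.08,0,0,0,0,0,-0.08,0,0,0,0,0,0,0,0,0,0])

```text
clock: 21.95
position: [0.5755, -0.1528, 0.0986]
ee_rot: [-0.0, 0.999, 0.035, 0.0]
contact_force: [0.1, -1.2, -0.2]
width: 0.0146
```

```bash
python3 - <<'E'
from h import *; from rig import manip
go(manip.get_state(),(.5712+.0069,-.0947-.1,.0967),.069,1)
E
```

```text
t 21.95 p [ 0.5755 -0.1528  0.0986] yaw 0.07015366291261467 F [ 0.125  -1.2483 -0.2207] M [-0.2492  0.0338 -0.0296] w 0.01459815762149159
shift [-0.0114  1.3996  0.0633] turn [-0.0028 -0.0009  0.0077]
```

apply_moves(commands=[0,-0.08,-0.01,0,0,0,0,-0.08,0,0,0,0,0,-0.08,0,0,0,0,0,-0.08,0,0,0,0,0,0,0,0,0,0])

```text
clock: 22.45
position: [0.5748, -0.1431, 0.0989]
ee_rot: [-0.0, 0.999, 0.035, 0.0]
contact_force: [0.9, -0.2, -0.3]
width: 0.0144
```

apply_moves(commands=[0,-0.06,0,0,0,0,0,-0.06,0,0,0,0,0,0,0,0,0,0])

```text
clock: 22.75
position: [0.5746, -0.1399, 0.0989]
ee_rot: [-0.0, 0.999, 0.035, 0.0]
contact_force: [0.0, -1.1, -0.1]
width: 0.0148
```

apply_moves(commands=[0,-0.05,0,0,0,0,0,-0.05,0,0,0,0,0,0,0,0,0,0])

```text
clock: 23.05
position: [0.5745, -0.137, 0.099]
ee_rot: [0.0, 0.999, 0.035, 0.0]
contact_force: [-0.2, -2.2, 0.7]
width: 0.0145
```

```bash
python3 - <<'E'
from h import *; from rig import manip
go(manip.get_state(),(.5712+.0069,-.0947-.1,.0967),.069,1)
E
```

```text
t 23.05 p [ 0.5745 -0.137   0.099 ] yaw 0.07009834495772836 F [-0.179  -2.1557  0.6697] M [-0.4431  0.0018 -0.0135] w 0.014520506478101146
shift [-0.0139  1.9265  0.0752] turn [ 0.0003 -0.0021  0.0073]
```

apply_moves(commands=[0,-0.05,-0.01,0,0,0,0,-0.05,0,0,0,0,0,0,0,0,0,0])

```text
clock: 23.35
position: [0.5743, -0.1346, 0.0993]
ee_rot: [0.001, 0.999, 0.035, 0.0]
contact_force: [0.8, -4.8, 0.1]
width: 0.0145
```

apply_moves(commands=[0,-0.05,0,0,0,0,0,-0.05,0,0,0,0,0,0,0,0,0,0])

```text
clock: 23.65
position: [0.5745, -0.1328, 0.0998]
ee_rot: [0.002, 0.999, 0.035, 0.001]
contact_force: [-0.2, -6.8, 1.0]
width: 0.0146
```

apply_moves(commands=[0,-0.05,0,0,0,0,0,-0.05,0,0,0,0,0,0,0,0,0,0])

```text
clock: 23.95
position: [0.5744, -0.1302, 0.0999]
ee_rot: [0.002, 0.999, 0.035, 0.001]
contact_force: [-0.3, -8.0, 1.6]
width: 0.0147
```

```bash
python3 - <<'E'
from h import *; from rig import manip
go(manip.get_state(),(.5712+.0069,-.0947-.1,.0967),.069,1)
E
```

```text
t 23.95 p [ 0.5744 -0.1302  0.0999] yaw 0.07076066108637695 F [-0.2918 -8.0422  1.5841] M [-1.3867 -0.0014  0.0565] w 0.014652213914864076
shift [-0.0292  2.1516  0.114 ] turn [ 0.0276 -0.0095  0.0117]
```

Plunger reached (axial 8 N, as expected). I'll firm up the grip and continue in small steps.

apply_moves(commands=[0,0,0,0,0,0,0,-0.05,0,0,0,0,0,0,0,0,0,0], newtons=70)

```text
clock: 24.25
position: [0.5743, -0.1286, 0.0999]
ee_rot: [0.002, 0.999, 0.035, 0.001]
contact_force: [-0.1, -7.6, 2.4]
width: 0.0135
```

apply_moves(commands=[0,-0.05,0,0,0,0,0,0,0,0,0,0])

```text
clock: 24.45
position: [0.5742, -0.1277, 0.0999]
ee_rot: [0.002, 0.999, 0.036, 0.001]
contact_force: [-0.5, -8.6, 1.9]
width: 0.0136
```

apply_moves(commands=[0,-0.05,0,0,0,0,0,-0.05,0,0,0,0,0,0,0,0,0,0])

```text
clock: 24.75
position: [0.574, -0.1246, 0.1]
ee_rot: [0.002, 0.999, 0.036, 0.001]
contact_force: [-0.7, -8.7, 2.1]
width: 0.0138
```

```bash
python3 - <<'E'
from h import *; from rig import manip
go(manip.get_state(),(.5712+.0069,-.0947-.1,.0967),.069,1)
E
```

```text
t 24.75 p [ 0.574  -0.1246  0.1   ] yaw 0.0710591912299584 F [-0.6501 -8.7172  2.1475] M [-1.5479  0.0271  0.0925] w 0.013798632985217718
shift [-0.0299  2.3391  0.12  ] turn [ 0.0324 -0.0098  0.0137]
```

apply_moves(commands=[0,-0.05,-0.02,0,0,0,0,-0.05,0,0,0,0,0,0,0,0,0,0])

```text
clock: 25.05
position: [0.5736, -0.1206, 0.1]
ee_rot: [0.001, 0.999, 0.035, 0.001]
contact_force: [-0.1, -7.1, 0.2]
width: 0.0138
```

apply_moves(commands=[0,-0.06,0,0,0,0,0,-0.06,0,0,0,0,0,0,0,0,0,0])

```text
clock: 25.35
position: [0.5733, -0.1169, 0.1]
ee_rot: [0.001, 0.999, 0.035, 0.0]
contact_force: [0.3, -5.3, -0.9]
width: 0.0136
```

apply_moves(commands=[0,-0.06,0,0,0,0,0,-0.06,0,0,0,0,0,0,0,0,0,0])

```text
clock: 25.65
position: [0.573, -0.1132, 0.1]
ee_rot: [0.001, 0.999, 0.035, 0.0]
contact_force: [-0.1, -6.1, -0.5]
width: 0.0135
```

```bash
python3 - <<'E'
from h import *; from rig import manip
go(manip.get_state(),(.5712+.0069,-.0947-.1,.0967),.069,1)
E
```

```text
t 25.65 p [ 0.573  -0.1132  0.1   ] yaw 0.07044076737816347 F [-0.0553 -6.139  -0.4969] M [-1.0632 -0.0419  0.0595] w 0.01354899979393913
shift [-0.0213  2.7206  0.1166] turn [ 0.0163 -0.0052  0.0096]
```

apply_moves(commands=[0,-0.06,0,0,0,0,0,-0.06,0,0,0,0,0,0,0,0,0,0])

```text
clock: 25.95
position: [0.5728, -0.1098, 0.1]
ee_rot: [0.001, 0.999, 0.035, 0.0]
contact_force: [0.1, -5.8, 1.2]
width: 0.0138
```

apply_moves(commands=[0,-0.05,0,0,0,0,0,-0.05,0,0,0,0,0,0,0,0,0,0])

```text
clock: 26.25
position: [0.5726, -0.1068, 0.1]
ee_rot: [0.001, 0.999, 0.035, 0.0]
contact_force: [0.3, -7.0, -0.3]
width: 0.0136
```

apply_moves(commands=[0,-0.05,0,0,0,0,0,0,0,0,0,0])

```text
clock: 26.45
position: [0.5723, -0.1046, 0.1]
ee_rot: [0.001, 0.999, 0.035, 0.0]
contact_force: [0.4, -5.0, 0.6]
width: 0.0132
```

apply_moves(commands=[0,-0.05,0,0,0,0,0,0,0,0,0,0])

```text
clock: 26.65
position: [0.5718, -0.1012, 0.0996]
ee_rot: [-0.001, 0.999, 0.035, -0.0]
contact_force: [-0.1, -0.9, 0.7]
width: 0.0132
```

```bash
python3 - <<'E'
from h import *; from rig import manip
go(manip.get_state(),(.5712+.0069,-.0947-.1,.0967),.069,1)
E
```

```text
t 26.65 p [ 0.5718 -0.1012  0.0996] yaw 0.0694593748433329 F [-0.1145 -0.9065  0.6669] M [-0.3097 -0.0403 -0.0083] w 0.013222305558531006
shift [-0.0064  3.1237  0.0911] turn [-0.0139  0.0005  0.0031]
```

The plunger is dropping in: the drag fell and the rod was drawn forward. Small steps now to seat the collar.

apply_moves(commands=[0,-0.03,0,0,0,0,0,0,0,0,0,0])

```text
clock: 26.85
position: [0.5718, -0.1008, 0.0996]
ee_rot: [-0.001, 0.999, 0.035, -0.0]
contact_force: [1.0, -0.2, 0.7]
width: 0.0135
```

apply_moves(commands=[0,-0.03,0,0,0,0,0,0,0,0,0,0])

```text
clock: 27.05
position: [0.5718, -0.1006, 0.0996]
ee_rot: [0.0, 0.999, 0.035, -0.0]
contact_force: [0.1, -2.0, -0.6]
width: 0.0137
```

apply_moves(commands=[0,-0.03,0,0,0,0,0,0,0,0,0,0])

```text
clock: 27.25
position: [0.5718, -0.1005, 0.0997]
ee_rot: [0.001, 0.999, 0.035, -0.0]
contact_force: [-0.7, -4.9, -0.2]
width: 0.0137
```

apply_moves(commands=[0,-0.03,0,0,0,0,0,0,0,0,0,0])

```text
clock: 27.45
position: [0.5717, -0.1005, 0.0998]
ee_rot: [0.002, 0.999, 0.035, 0.0]
contact_force: [-0.0, -6.9, -1.1]
width: 0.0134
```

apply_moves(commands=[0,-0.03,0,0,0,0,0,0,0,0,0,0])

```text
clock: 27.65
position: [0.5718, -0.1005, 0.0999]
ee_rot: [0.002, 0.999, 0.036, 0.0]
contact_force: [-0.2, -9.7, -0.9]
width: 0.0134
```

```bash
python3 - <<'E'
from h import *; from rig import manip
go(manip.get_state(),(.5712+.0069,-.0947-.1,.0967),.069,1)
d=manip.get_image('scene'); crop(d,200,110,320,215,5,'pics/s3.png')
B=np.array([.5695,-.0711,.115]);b=np.array([-.0688,.9976,0])
for y in(0,-.008,-.048): u,v=proj(d,B+b*y); print(y,(u-200)*5,(v-110)*5)
E
```

```text
t 27.65 p [ 0.5718 -0.1005  0.0999] yaw 0.0710385529792107 F [-0.2461 -9.6961 -0.8532] M [-1.6936  0.0615 -0.0401] w 0.013403008148296699
shift [-0.0132  3.146   0.1201] turn [ 0.0319 -0.0003  0.0136]
0 386.6660307135575 324.53971829119155
-0.008 397.85838216810305 329.8117546695805
-0.048 455.74052672208325 357.07651426787083
```

View pics/s3.png

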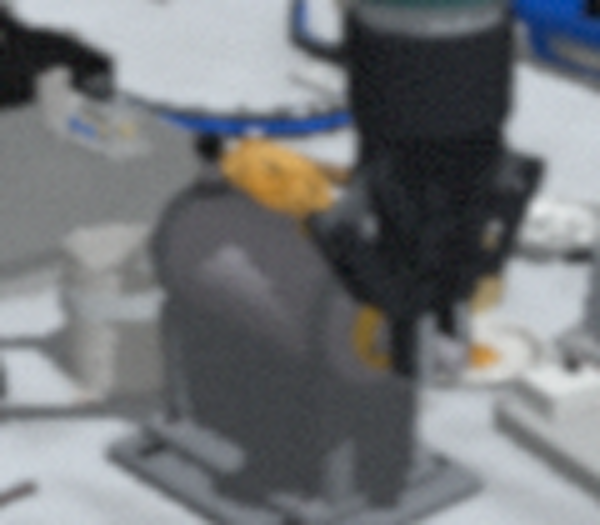

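The rod is against a hard stop (position steady at -0.1005 while the push rose to 9.7 N). In the picture the collar is hidden behind the finger at (405,345), next to the bush. I'll relax, release and rise.

apply_moves(commands=[0,0.04,0,0,0,0,0,0.05,0,0,0,0,0,0,0,0,0,0])

```text
clock: 28.0
position: [0.5717, -0.1005, 0.0997]
ee_rot: [-0.0, 0.999, 0.035, -0.0]
contact_force: [-0.5, -3.4, 0.1]
width: 0.0136
```

apply_moves(commands=[0,0,0,0,0,0,0,0,0,0,0,0,0,0,0,0,0,0,0,0,0,0,0,0,0,0,0,0,0,0,0,0,0,0,0,0,0,0,0,0,0,0], jaw=0.1)

```text
clock: 28.7
position: [0.5718, -0.1005, 0.0997]
ee_rot: [-0.0, 0.999, 0.035, 0.0]
contact_force: [-0.1, -0.4, 0.1]
width: 0.0473
```

apply_moves(commands=[0,0,-0.3,0,0,0,0,0,-0.6,0,0,0,0,0,-0.8,0,0,0,0,0,-0.8,0,0,0,0,0.8,-0.8,0,0,0,0,0.8,-0.5,0,0,0,0,0.8,0,0,0,0,0,0.8,0,0,0,0,0,0.8,0,0,0,0,0,0.8,0,0,0,0,0,0,0,0,0,0])

```text
clock: 29.8
position: [0.5821, -0.2474, 0.2142]
ee_rot: [0.001, 0.999, 0.034, 0.0]
contact_force: [-0.8, 0.4, 0.1]
width: 0.0472
```

```bash
python3 - <<'E'
from h import *; from rig import manip
go(manip.get_state(),(.5712+.0069,-.0947-.1,.0967),.069,1)
d=manip.get_image('scene'); d2=manip.get_image('top')
rs=lambda d,x0,y0,x1,y1,k:cv2.resize(d['frame'][y0:y1,x0:x1,::-1],None,fx=k,fy=k,interpolation=cv2.INTER_CUBIC)
cv2.imwrite('pics/f.png',np.hstack([rs(d,210,125,310,245,4.),rs(d2,140,150,240,270,4.)]))
B=np.array([.5695,-.0711,.115]);b=np.array([-.0688,.9976,0])
for y in(0,-.008,-.048): u,v=proj(d,B+b*y); print(y,(u-210)*4,(v-125)*4)
u,v=proj(d2,B+b*.17);print('nose',(u-140)*4+400,(v-150)*4)
u,v=proj(d2,B+b*.158);print('bore end',(u-140)*4+400,(v-150)*4)
E
```

```text
t 29.8 p [ 0.5821 -0.2474  0.2142] yaw 0.06711628103800124 F [-0.8227  0.4487  0.1331] M [ 0.0219 -0.022  -0.0773] w 0.04719058675287275
shift [-0.0199 -1.7707  3.9113] turn [ 0.0141 -0.0055 -0.0126]
0 269.332824570846 199.63177463295324
-0.008 278.28670573448244 203.8494037356644
-0.048 324.5924213776666 225.66121141429664
nose 457.91736088664663 124.77440790707203
bore end 482.1140313794358 123.19650755420435
```

View pics/f.png

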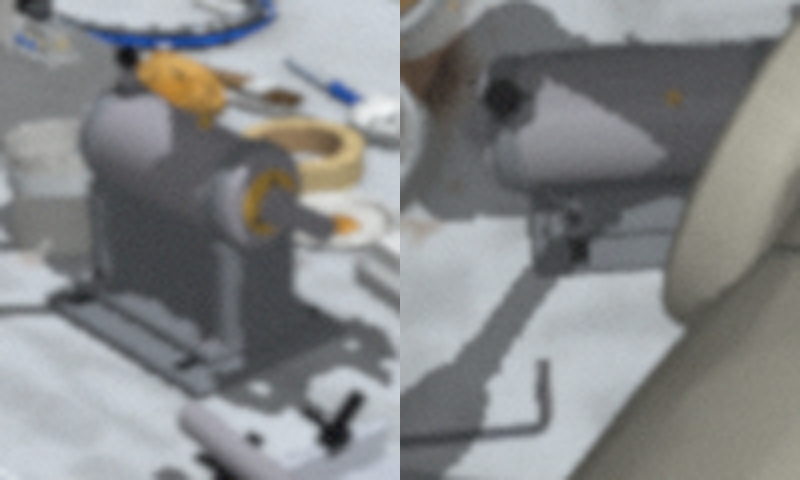

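The collar sits on the bush at crop (268,200), the grip ends at about (325,227) as predicted for home, and the thick rod is in the cradle. Handing in.

```bash
python3 -c "
from rig import manip
print(manip.sign_off())"
```

```text
the job is handed in; nothing more can be done
None
```

The thinner rod is home in the guide block. The job was handed in at about 30 s of the 72 s allowed, with the gripper clear and reading no contact force.

- **First hold:** I gripped the plain shaft at about y = +72 mm and found the bore by feel. The nose was pushed in about 74 mm, then released.
- **Second hold:** I took the ringed grip at about y = -28 mm and pushed the rod home. Partway in, the drag reached about 6 N because I was holding the grip slightly low; raising it about 1 mm cleared that. The thick rod was not touched.

**Last checks**
- **Plunger:** The drag was 5–9 N while the plunger lifted and rode on the shaft. It then fell to about 1 N as the rod was drawn forward, which fits the plunger dropping into the groove.
- **Collar:** The rod met a firm stop, with the position fixed while the push rose to 9.7 N. That was the highest push I read; readings come only at the end of each move.
- **Pictures:** The collar and grip end appear where a fully home rod should be, and the thick rod still lies in the cradle.

**Not confirmed by eye**
- The nose at the far end was in shadow.
- The drop of the plunger is inferred from the force.
- The gripper's width readings were about 2 mm under the true diameters throughout. I took this as an offset in the reading.

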